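# Log the inspected seed dish on the tally console

### The job

Log the seed dish that stands on the blue place of the sample board: with the fingertips, gently press the console key that has the same colour as its seeds well down and let it come back up, then press the white key well down in the same way to enter it, and withdraw. Do not press any other key, and leave the dishes and everything else on the table where they stand.

Things in the scene. Friction and masses are not known exactly. Their poses are not given: they have to be found in the camera images.
- blue_spot (a point): Centre of the blue place on the sample board, a flat fixed aluminium board of 340 x 120 x 8 mm with three square places in a row, 110 mm apart, one dish on each; this place, at the end of the row nearest the robot, is bright blue, the others are grey. The point lies on the board's top face, 8 mm above the table: the dish under inspection stands within 20 mm of it (the other dishes about 100 mm or more away).
- dish_red: Loose round white dish, 80 mm across, 18 mm high, with red seeds stuck in it. Origin: centre of its underside. Stands on one of the board's three places. Not to be moved.
- dish_green: Loose round white dish, 80 mm across, 18 mm high, with green seeds stuck in it. Origin: centre of its underside. Stands on one of the board's three places. Not to be moved.
- dish_yellow: Loose round white dish, 80 mm across, 18 mm high, with yellow seeds stuck in it. Origin: centre of its underside. Stands on one of the board's three places. Not to be moved.
- key_red (a joint): Round push key, cap 32 mm across, on a spring: 10 mm of travel, about 5 N at the bottom. Value: how far it is pressed, in m, 0 = up, 0.010 = bottomed. The red key on the grey console. Pressing it 8 mm straight down counts well; it springs back when let go.
- key_red_top (a point): Centre of the top face of the red key's cap, 26 mm above the underside of its housing when up; it moves down with the cap.
- key_red_base: Fixed black housing (48 mm across, 12 mm high) of the red key (with the key), standing on the 30 mm high console; the three coloured keys stand 68 mm apart in a row, in any order. Origin: centre of its underside.
- key_green (a joint): Round push key, cap 32 mm across, on a spring: 10 mm of travel, about 5 N at the bottom. Value: how far it is pressed, in m, 0 = up, 0.010 = bottomed. The green key on the grey console. Pressing it 8 mm straight down counts well; it springs back when let go.
- key_green_top (a point): Centre of the top face of the green key's cap, 26 mm above the underside of its housing when up; it moves down with the cap.
- key_green_base: Fixed black housing (48 mm across, 12 mm high) of the green key (with the key), standing on the 30 mm high console; the three coloured keys stand 68 mm apart in a row, in any order. Origin: centre of its underside.
- key_yellow (a joint): Round push key, cap 32 mm across, on a spring: 10 mm of travel, about 5 N at the bottom. Value: how far it is pressed, in m, 0 = up, 0.010 = bottomed. The yellow key on the grey console. Pressing it 8 mm straight down counts well; it springs back when let go.
- key_yellow_top (a point): Centre of the top face of the yellow key's cap, 26 mm above the underside of its housing when up; it moves down with the cap.
- key_yellow_base: Fixed black housing (48 mm across, 12 mm high) of the yellow key (with the key), standing on the 30 mm high console; the three coloured keys stand 68 mm apart in a row, in any order. Origin: centre of its underside.
- key_white (a joint): Round push key, cap 32 mm across, on a spring: 10 mm of travel, about 5 N at the bottom. Value: how far it is pressed, in m, 0 = up, 0.010 = bottomed. The white key (the entry key), in its own housing on the table. Pressing it 8 mm straight down counts well; it springs back when let go.
- key_white_top (a point): Centre of the top face of the white key's cap, 26 mm above the underside of its housing when up; it moves down with the cap.
- key_white_base: Fixed black housing (48 mm across, 12 mm high) of the white key (with the key), standing on the table between console and board. Origin: centre of its underside.
- key_blue (a joint): Round push key, cap 32 mm across, on a spring: 10 mm of travel, about 5 N at the bottom. Value: how far it is pressed, in m, 0 = up, 0.010 = bottomed. The blue key (not part of the job), in its own housing on the table. Pressing it 8 mm straight down counts well; it springs back when let go.
- key_blue_top (a point): Centre of the top face of the blue key's cap, 26 mm above the underside of its housing when up; it moves down with the cap.
- key_blue_base: Fixed black housing (48 mm across, 12 mm high) of the blue key (with the key), standing on the table between console and board. Origin: centre of its underside.
- console: Fixed grey tally console, 120 x 215 x 30 mm, with the coloured keys in a row along its y axis. Origin: centre of its underside.
- tweezers: Loose steel tweezers lying flat on the table, 120 x 8 x 6 mm, long along x. Origin: centre of the underside. Not to be moved.
- seed_jar: Loose jar with white cap, 54 mm across, 65 mm high. Origin: centre of its underside. Not to be moved.
- beaker: Loose clear beaker, 56 mm across, 60 mm high. Origin: centre of its underside. Not to be moved.
- drop_bottle: Loose small amber bottle with black cap, 38 mm across, 70 mm high. Origin: centre of its underside. Not to be moved.

How it is judged:
By the outcome, as a careful person would: the job done as asked, in the order asked, and still so for the second after the job is handed in, with the robot touching nothing.
It also fails if it takes over 38 s, if anything falls off the work surface, if the arm or the gripper's body presses on something with over 40 N, if the wrist force passes 120 N, or if a joint passes its speed limit or range.

### The arm

A 6-joint arm with a two-finger parallel gripper is mounted at the origin on the work surface. World frame = base frame: x ahead of the robot, y to its left, z up, the work surface at z = 0. Lengths are in m, angles in rad, forces in N, time in s.
With the tool pointing down it reaches from about 0.2 to 0.875 m from the base axis. Payload 3.4 kg.
Tool frame: the origin (TCP) lies midway between the tips of the shut fingers; the grasp point (between the pads) lies 19 mm behind it; y points along the fingers, x is the direction in which the jaws open and shut, and the axes are right-handed (so a half turn about y gives the same grasp; the last joint's range is limited). The gripper opens to 94 mm and grips with 3 to 60 N. Pads are 16 mm wide; open, the fingers measure 119 mm over their backs; the gripper's body (75 mm by 177 mm) begins 78 mm behind the grasp point.
Start: joints at [-1.232, 0.276, 1.505, -0, 1.361, -0.121], TCP at [0.255, -0.515, 0.205] pointing down, gripper open.
Joint ranges: [-2.89, 2.89], [-0.75, 2.08], [0.22, 2.7], [-1.18, 4.32], [0.11, 2.71], [-2.7, 2.7]. Speed limits (rad/s): [2.57, 2.57, 3.14, 3.14, 3.14, 3.14].

### API

Orientations are given as a unit quaternion [x, y, z, w].
In Python, from station import sense, capture, calibration, sign_off gives the robot as it stands.
- The arm moves only by the tool servo_tool, never from a script. Its argument "motion" is a list of rows, each a list of 3 entries, a list of its own where there are three numbers: the shift along the tool's x, y, z in mm, then the turn, a rotation vector about the tool's x, y, z in rad, then the closure, from 0 (fully open) to 1 (shut). A call has 1 to 20 rows; each row is the pose to reach, as a shift and turn from the pose commanded when the call began, along the tool's axes at that moment; what a row does not reach only later rows make up. A row lasts 1/10 s, in which the tool goes at most 50 mm and 8.59 degrees, less where a joint would pass 70% of its speed; a pose out of reach is approached as far as the arm can. A call with a gripper value outside its range is refused whole. The fingers move at their own pace and stop on an object; "force" is the grip in N (left out, the last holds). Time passes only in rows, so rows that repeat a pose let the fingers close. It gives the time, the measured TCP pose, the force and the opening at its end, in the units of the state.
- sense(): the state, without advancing time (a new reading comes with each control period).
- capture(name): name is "scene" or "top"; returns the picture (384x512x3 uint8, red, green, blue); there is no depth.
- calibration(name): a dict with "mtx" (3x3 intrinsics, pixels), "world_from_camera" (4x4, takes a point from camera to world coordinates). Camera axes: x right, y up, looking along -z (the intrinsics and any distortion apply to the point x, -y, -z); pixel columns grow to the right and rows downward; lengths in m; the calibration is good to about 2 mm. A picture is of the moment at which its call begins. calibration takes no time and is no camera call.
- sign_off(): hands the job in, once; it reports no verdict.
The state is a dict: "time": time; "qpos": joint angles; "joint_velocities": joint speeds; "tau": joint torques, N m; "eef_pos": TCP position; "tool_rot": TCP orientation; "force": force on the tool from outside, world axes, zero at the start; "moment": the same for the moment, N m; "gripper_width": finger opening in m.
Only numpy, scipy, OpenCV 4.12 (cv2) and the standard library are available. Lean on these libraries where they do the work, as an engineer would, in place of code of your own. Each camera call takes 0.05 s, during which the arm holds its last target.

## Working session

There is one attempt and no reset: what is moved stays moved. The work goes in short steps, Python scripts to look and compute and a tool call to move; the robot and the scene stay as the last step left them, time stands still between calls to the robot, and variables do not carry over. Pictures are saved under pics/ and viewed, and the job is handed in when it is done.

Besides the shell and the picture viewer there is one more tool, called after ">>>" by a JSON object that holds its "method" and its "body". servo_tool: Moves the arm, as the interface text tells. Its arguments: {"type":"object","properties":{"motion":{"type":"array"},"force":{"type":"number"}},"required":["motion"]}

```bash
mkdir -p pics; python3 - <<'E'
from station import *
import cv2
for n in("scene","top"):
    cv2.imwrite(f"pics/{n}0.png",cv2.resize(capture(n)[:,:,::-1],(768,576),interpolation=cv2.INTER_CUBIC))
    c=calibration(n);print(n,{k:(v.round(4).tolist() if hasattr(v,'round') else v) for k,v in c.items()})
print(sense())
E
```

```text
scene {'mtx': [[363.7616, 0.0, 246.6149], [0.0, 363.7616, 189.9997], [0.0, 0.0, 1.0]], 'world_from_camera': [[0.7976, -0.5149, 0.3142, 0.9348], [0.603, 0.6701, -0.4328, -0.5097], [0.0123, 0.5347, 0.845, 0.9968], [0.0, 0.0, 0.0, 1.0]]}
top {'mtx': [[372.4646, 0.0, 251.9778], [0.0, 372.4646, 187.6784], [0.0, 0.0, 1.0]], 'world_from_camera': [[-0.0026, 0.9969, -0.0785, 0.487], [-0.9996, -0.0004, 0.0288, 0.0044], [0.0286, 0.0785, 0.9965, 0.9839], [0.0, 0.0, 0.0, 1.0]]}
{'time': 0.1, 'qpos': array([-1.23200464e+00,  2.76478371e-01,  1.50595160e+00, -2.63379058e-05,
        1.36069932e+00, -1.20986110e-01]), 'joint_velocities': array([ 1.50670735e-03, -3.17408792e-03, -4.92160292e-03,  1.30398526e-04,
        8.77541032e-05,  9.94157857e-04]), 'tau': array([ 2.41749192e-03, -4.05455697e+01, -2.37779582e+01,  7.02100899e-02,
        2.98193260e-02, -5.03716808e-05]), 'eef_pos': array([ 0.25498566, -0.51482691,  0.20474357]), 'tool_rot': array([-0.60044835,  0.37333876, -0.37248008,  0.60111441]), 'force': array([-0.29814837,  0.14420291, -0.51900941]), 'moment': array([-0.03458724, -0.03429519, -0.01202963]), 'gripper_width': 0.09399497080540432}
```

View pics/scene0.png

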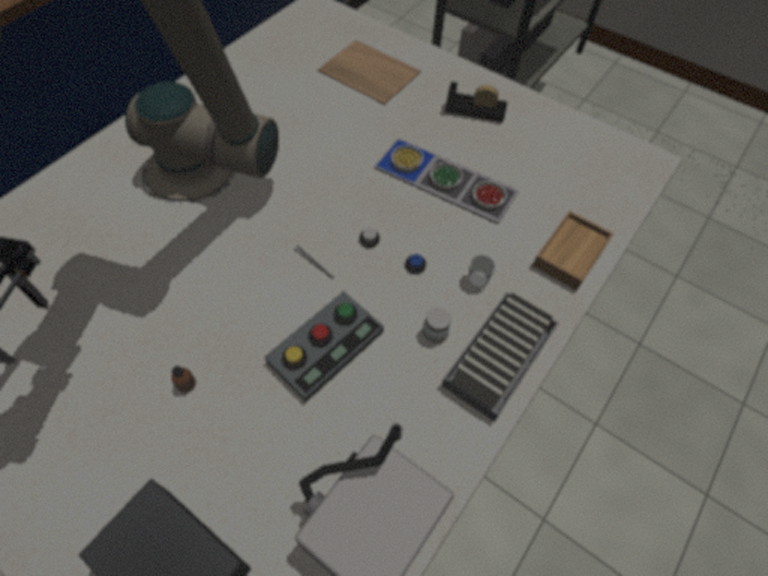

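View pics/top0.png

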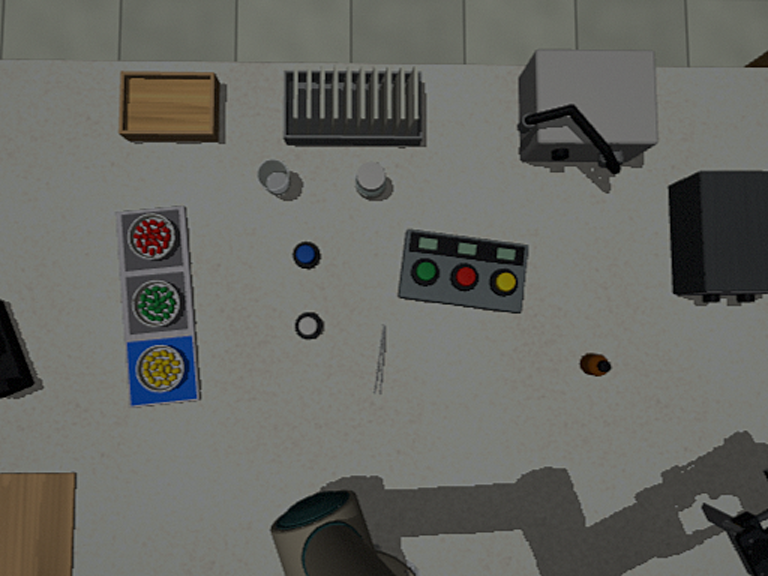

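The yellow-seed dish stands on the blue place (top view, about 161,368). So I press yellow (top about 505,282), then white (top about 309,325). Next I measure both in enlarged crops.

```bash
python3 - <<'E'
from station import *
import cv2,numpy as np
ims={n:capture(n) for n in("scene","top")}
def crop(n,x,y,r=20):
    return cv2.resize(ims[n][y-r:y+r,x-r:x+r,::-1],(380,280) if 0 else (300,300),interpolation=cv2.INTER_NEAREST)
def lab(n,x,y):
    return crop(n,x,y)
T=[("top",337,188),("top",206,217),("scene",196,237),("scene",246,158)]
cv2.imwrite("pics/crops.png",np.vstack([np.hstack([crop(*T[0]),crop(*T[1])]),np.hstack([crop(*T[2]),crop(*T[3])])]))
E
```

```text
(no output)
```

View pics/crops.png

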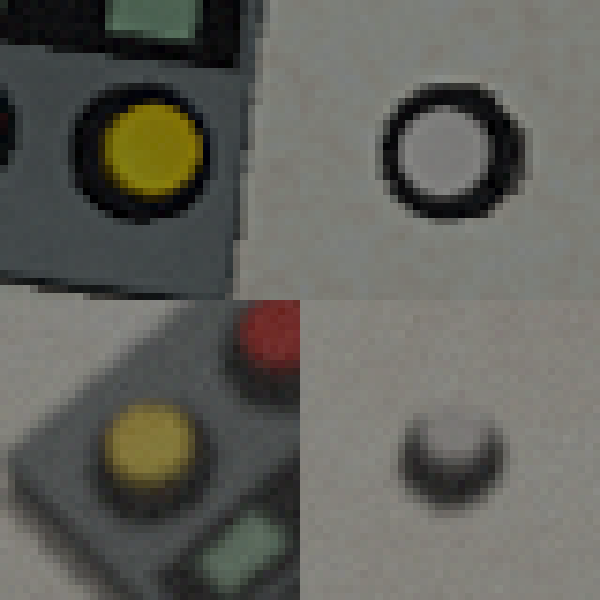

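```bash
cat > h.py <<'E'
from station import *
import numpy as np
from scipy.spatial.transform import Rotation as R
def ray(n,u,v,z):
    c=calibration(n);K=np.array(c["mtx"]);M=np.array(c["world_from_camera"])
    d=np.linalg.inv(K)@[u,v,1];d=M[:3,:3]@(d*[1,-1,-1]);o=M[:3,3]
    return o+d*(z-o[2])/d[2]
E
python3 - <<'E'
from h import *
P=lambda *a:print(ray(*a).round(4))
P("top",337,187.5,.056);P("scene",195.5,235.5,.056)
P("top",204.6,216.8,.026);P("scene",246.3,155.2,.026)
for u,v in((424,271),(464,277),(505,282)):P("top",u/1.5-.5,v/1.5-.5,.056)
P("top",306/1.5,255/1.5,.026);P("top",596/1.5,365/1.5,.06);P("top",371/1.5,178/1.5,.065); P("top",384/1.5,325/1.5,.006);P("top",376/1.5,393/1.5,.006)
s=sense();print(R.from_quat(s["tool_rot"]).as_matrix().round(3))
E
```

```text
[ 0.5605 -0.2364  0.056 ]
[ 0.5621 -0.2376  0.056 ]
[0.4878 0.0981 0.026 ]
[0.4895 0.0973 0.026 ]
[ 0.579  -0.0982  0.056 ]
[ 0.5689 -0.1653  0.056 ]
[ 0.5605 -0.2343  0.056 ]
[0.6083 0.1005 0.026 ]
[ 0.4208 -0.3837  0.06  ]
[ 0.7333 -0.0109  0.065 ]
[ 0.4879 -0.0342  0.006 ]
[ 0.3707 -0.0199  0.006 ]
[[ 0.444 -0.     0.896]
 [-0.896  0.001  0.444]
 [-0.001 -1.     0.   ]]
```

Both views agree to 2 mm, and the key spacing is 68–69 mm as stated. The tool's y axis points down. I'll take yellow (0.561,-0.237) and white (0.4885,0.098). I travel high with the fingers closing, since the bottle lies under the path.

>>> {"method": "servo_tool", "body": {"motion": [[[-4, 0, 14], [0, 0, 0], 1], [[-12, 0, 42], [0, 0, 0], 1], [[-22, 0, 77], [0, 0, 0], 1], [[-32, 0, 112], [0, 0, 0], 1], [[-42, 0, 147], [0, 0, 0], 1], [[-52, 0, 182], [0, 0, 0], 1], [[-62, 0, 217], [0, 0, 0], 1], [[-72, 0, 252], [0, 0, 0], 1], [[-82, 0, 287], [0, 0, 0], 1], [[-92, 0, 322], [0, 0, 0], 1], [[-102, 0, 357], [0, 0, 0], 1], [[-109, 0, 383], [0, 0, 0], 1], [[-113, 0, 398], [0, 0, 0], 1], [[-113, 40, 398], [0, 0, 0], 1], [[-113, 80, 398], [0, 0, 0], 1], [[-113, 105, 398], [0, 0, 0], 1], [[-113, 115, 398], [0, 0, 0], 1], [[-113, 115, 398], [0, 0, 0], 1], [[-113, 115, 398], [0, 0, 0], 1]], "force": 20}}

```text
time: 2.1
eef_pos: [0.5625, -0.238, 0.0917]
tool_rot: [0.601, -0.372, 0.374, -0.601]
force: [-0.0, 0.1, 0.1]
gripper_width: 0.0006
```

```bash
python3 - <<'E'
from h import *
import cv2
s=sense();print({k:np.round(s[k],4) for k in("time","eef_pos","force","gripper_width")})
print(R.from_quat(s["tool_rot"]).as_matrix().round(3))
a=capture("top")[100:300,230:440,::-1];b=capture("scene")[130:330,90:300,::-1]
cv2.imwrite("pics/y1.png",cv2.resize(np.hstack([a,b]),(798,380),interpolation=cv2.INTER_CUBIC))
E
```

```text
{'time': np.float64(2.1), 'eef_pos': array([ 0.5625, -0.238 ,  0.0917]), 'force': array([-0.0049,  0.0686,  0.0913]), 'gripper_width': np.float64(0.0006)}
[[ 0.444  0.002  0.896]
 [-0.896 -0.001  0.444]
 [ 0.002 -1.     0.001]]
```

View pics/y1.png

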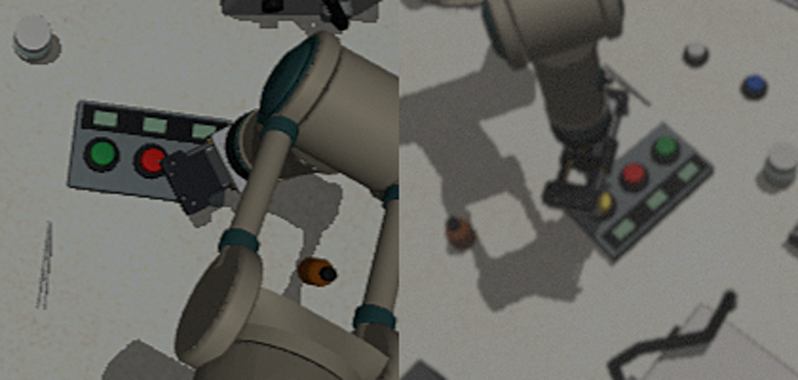

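The shut gripper is above yellow (scene half about 603,203), clear of red. I descend gently.

>>> {"method": "servo_tool", "body": {"motion": [[[0, 15, -1], [0, 0, 0], 1], [[0, 28, -1], [0, 0, 0], 1], [[0, 33, -1], [0, 0, 0], 1], [[0, 36, -1], [0, 0, 0], 1], [[0, 38, -1], [0, 0, 0], 1], [[0, 40, -1], [0, 0, 0], 1], [[0, 41, -1], [0, 0, 0], 1], [[0, 42, -1], [0, 0, 0], 1], [[0, 43, -1], [0, 0, 0], 1], [[0, 43, -1], [0, 0, 0], 1], [[0, 43, -1], [0, 0, 0], 1]]}}

```text
time: 3.3
eef_pos: [0.5604, -0.2378, 0.0475]
tool_rot: [0.601, -0.373, 0.373, -0.601]
force: [-2.3, 0.1, 4.8]
gripper_width: 0.0002
```

>>> {"method": "servo_tool", "body": {"motion": [[[0, 0.7, 0], [0, 0, 0], 1], [[0, 1.4, 0], [0, 0, 0], 1], [[0, 1.4, 0], [0, 0, 0], 1], [[0, 1.4, 0], [0, 0, 0], 1]]}}

```text
time: 3.7
eef_pos: [0.5607, -0.2378, 0.0463]
tool_rot: [0.601, -0.373, 0.373, -0.601]
force: [-3.0, 1.3, 6.2]
gripper_width: 0.0006
```

Pressed 9.7 mm at 6 N. I lift straight up, travel at 0.15 m height to white, and hover.

>>> {"method": "servo_tool", "body": {"motion": [[[0, -4, 0], [0, 0, 0], 1], [[0, -12, 0], [0, 0, 0], 1], [[0, -35, 0], [0, 0, 0], 1], [[0, -70, 0], [0, 0, 0], 1], [[0, -100, 0], [0, 0, 0], 1], [[-15, -105, 4], [0, 0, 0], 1], [[-45, -105, 11], [0, 0, 0], 1], [[-80, -105, 20], [0, 0, 0], 1], [[-115, -105, 29], [0, 0, 0], 1], [[-150, -105, 38], [0, 0, 0], 1], [[-185, -105, 47], [0, 0, 0], 1], [[-220, -105, 56], [0, 0, 0], 1], [[-255, -105, 65], [0, 0, 0], 1], [[-290, -105, 74], [0, 0, 0], 1], [[-318, -105, 81], [0, 0, 0], 1], [[-333, -105, 85], [0, 0, 0], 1], [[-333, -70, 85], [0, 0, 0], 1], [[-333, -35, 85], [0, 0, 0], 1], [[-333, -20, 85], [0, 0, 0], 1], [[-333, -20, 85], [0, 0, 0], 1]]}}

```text
time: 5.7
eef_pos: [0.4864, 0.0988, 0.0632]
tool_rot: [0.602, -0.375, 0.371, -0.6]
force: [-0.8, 0.7, -0.4]
gripper_width: 0.0006
```

```bash
python3 - <<'E'
from h import *
import cv2
s=sense();print({k:np.round(s[k],4) for k in("time","eef_pos","force","gripper_width")})
print(R.from_quat(s["tool_rot"]).as_matrix().round(3))
a=capture("top")[100:300,130:340,::-1];b=capture("scene")[90:290,150:360,::-1]
cv2.imwrite("pics/w1.png",cv2.resize(np.hstack([a,b]),(798,380),interpolation=cv2.INTER_CUBIC))
E
```

```text
{'time': np.float64(5.7), 'eef_pos': array([0.4864, 0.0988, 0.0632]), 'force': array([-0.7518,  0.7367, -0.3974]), 'gripper_width': np.float64(0.0006)}
[[ 0.444 -0.006  0.896]
 [-0.896 -0.     0.444]
 [-0.003 -1.    -0.005]]
```

View pics/w1.png

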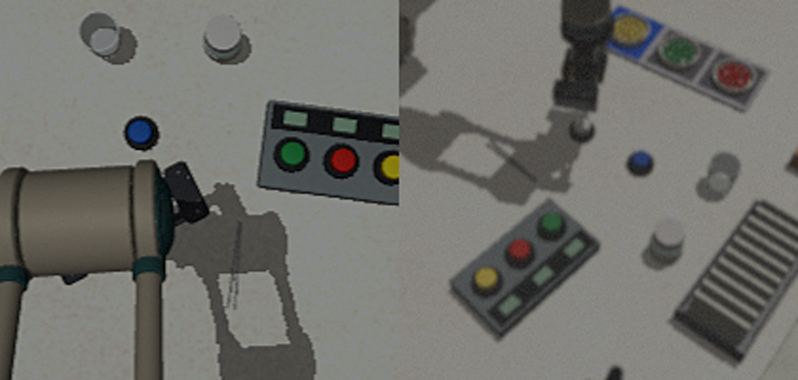

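Yellow is up again, nothing has moved, and the fingertips are over white (scene half about 581,125). I descend onto it.

>>> {"method": "servo_tool", "body": {"motion": [[[1, 12, 1], [0, 0, 0], 1], [[1, 24, 1], [0, 0, 0], 1], [[1, 31, 1], [0, 0, 0], 1], [[1, 35, 1], [0, 0, 0], 1], [[1, 37, 1], [0, 0, 0], 1], [[1, 39, 1], [0, 0, 0], 1], [[1, 41, 1], [0, 0, 0], 1], [[1, 42, 1], [0, 0, 0], 1], [[1, 43, 1], [0, 0, 0], 1], [[1, 44, 1], [0, 0, 0], 1], [[1, 44, 1], [0, 0, 0], 1], [[1, 44, 1], [0, 0, 0], 1]]}}

```text
time: 7.0
eef_pos: [0.4909, 0.0978, 0.0223]
tool_rot: [-0.601, 0.373, -0.373, 0.601]
force: [0.4, 0.7, 2.7]
gripper_width: 0.0008
```

>>> {"method": "servo_tool", "body": {"motion": [[[0, 1.5, 0], [0, 0, 0], 1], [[0, 3, 0], [0, 0, 0], 1], [[0, 4.5, 0], [0, 0, 0], 1], [[0, 5.5, 0], [0, 0, 0], 1], [[0, 6, 0], [0, 0, 0], 1], [[0, 6, 0], [0, 0, 0], 1], [[0, 6, 0], [0, 0, 0], 1]]}}

```text
time: 7.7
eef_pos: [0.4909, 0.0978, 0.0163]
tool_rot: [-0.601, 0.373, -0.373, 0.601]
force: [0.8, -1.4, 5.5]
gripper_width: 0.0003
```

Pressed 9.7 mm at 5.5 N. I withdraw straight up.

>>> {"method": "servo_tool", "body": {"motion": [[[0, -4, 0], [0, 0, 0], 1], [[0, -12, 0], [0, 0, 0], 1], [[0, -35, 0], [0, 0, 0], 1], [[0, -70, 0], [0, 0, 0], 1], [[0, -105, 0], [0, 0, 0], 1], [[0, -140, 0], [0, 0, 0], 1], [[0, -170, -20], [0, 0, 0], 1], [[0, -185, -50], [0, 0, 0], 1], [[0, -190, -80], [0, 0, 0], 1], [[0, -190, -100], [0, 0, 0], 1], [[0, -190, -110], [0, 0, 0], 1], [[0, -190, -110], [0, 0, 0], 1], [[0, -190, -110], [0, 0, 0], 1]]}}

```text
time: 9.0
eef_pos: [0.3923, 0.0492, 0.206]
tool_rot: [-0.601, 0.373, -0.373, 0.601]
force: [-0.3, 0.4, 1.1]
gripper_width: 0.0003
```

```bash
python3 - <<'E'
from h import *
import cv2
s=sense();print({k:np.round(s[k],4) for k in("time","eef_pos","force","joint_velocities")})
a=capture("top")[100:300,70:340,::-1];b=capture("scene")[70:290,150:360,::-1]
cv2.imwrite("pics/e1.png",np.hstack([cv2.resize(a,(420,311)),cv2.resize(b,(297,311))]))
E
```

```text
{'time': np.float64(9.0), 'eef_pos': array([0.3923, 0.0492, 0.206 ]), 'force': array([-0.3466,  0.4345,  1.071 ]), 'joint_velocities': array([ 0.0079,  0.0154, -0.0113,  0.0009, -0.0047,  0.0006])}
```

View pics/e1.png

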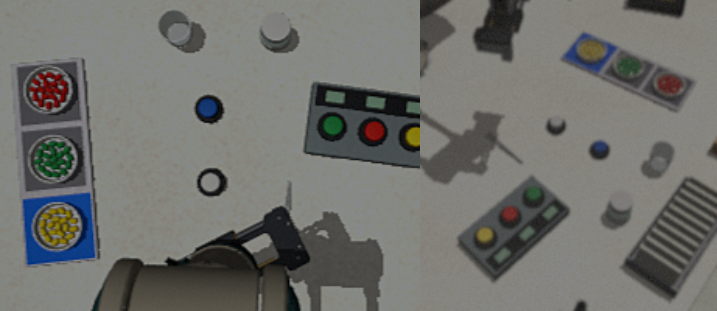

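The white key (210,182) and all the other keys are up. The dishes, jar, beaker and tweezers are where they were, and the arm is clear.

```bash
python3 -c "
from station import *
print(sign_off())"
```

```text
the job is handed in; nothing more can be done
None
```

The dish on the blue place holds yellow seeds, so I pressed the yellow key and then the white key with the shut fingertips, and handed the job in after about 9 s.

- **Key presses:** By fingertip height, each key went down about 9.7 mm. The vertical force was 6.2 N on yellow and 5.5 N on white. Press depth comes from the arm's measured position; I had no direct key reading.
- **Last checks:** The last pictures show both keys back up, no other key pressed, and the dishes, jar, beaker and tweezers where they stood. The amber bottle was outside the last crops; I flew over it high early on and last saw it standing while the gripper was over yellow. The arm was withdrawn to 0.2 m height and touching nothing.
- **Disagreements:** The two cameras differed by about 2 mm on the key positions. The fingertips were about 2 mm off my estimate of white's centre, well within the 32 mm cap.

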